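# Fetch the parts basket from the rinse tank with the hook rod

### The job

Take the hook rod off its stud and use it to fetch the parts basket hanging deep inside the narrow clear tank: never touch the basket with the gripper, and keep it upright. Lower it on the hook into the drip tray, so that it stands flat on the tray's floor, and unhook it. Then hang the rod back: slip its keyhole over the headed stud and slide it down until it is locked and hanging freely, and leave the other things on the bench where they are.

Things in the scene. Friction and masses are not known exactly. Their poses are not given: they have to be found in the camera images.
- rod: Loose upright hook rod, 167 mm tall, 0.14 kg, hanging on the stud at the start, axes parallel to the stand's, z up. Origin: middle of the upper end of its keyhole's narrow slot, where the shank sits. From the top: handle, flat steel plate 5 mm thick (x), 44 mm wide (y), z=-49 to +22 mm, with the keyhole, then a 7 mm round bar at x=y=0 ending in a J hook. All offsets in mm.
- rod_grip (a point): Point to grip, 45 mm above the rod's origin, in the black handle block: 16 (x) x 20 (y) mm, from 21 to 71 mm above the rod's origin. Grip from above, fingers closing along y.
- rod_hole (a point): Centre of the keyhole's wide octagonal hole, 26 mm across, 26 mm below the rod's origin, pierced along x. From it the narrow slot, 12 mm wide, runs up to 3.5 mm above the rod's origin.
- rod_cradle (a point): Middle of the hook's cradle, a level bar 7 mm thick from x=0 (main bar) to x=-20 mm (tip) in the rod's frame, 92 mm below its origin; the point is at x=-10. The upturned tip at x=-20 points up, its top 14 mm above this point; 13 mm clear gap between main bar and tip. So the hook lies in the rod's x-z plane and its tip is on the rod's -x side.
- stand: Fixed tool stand; stand, tank and tray swap places between starts, and yaw varies. Steel foot 110 x 100 x 12 mm (x -50 to +60), origin at bench level under the stud point. Aluminium post 30 x 40 mm, x=+5 to +35, top at z=138 mm. The stud sticks out of the post's -x face.
- stud (a point): Point on the level stud's axis, 125 mm above the bench; the rod's origin lies here when hung. Axes as the stand's, stud along x: shank 7 mm diameter from the post face (x=+5) to x=-5, head 18 mm diameter from x=-5 to -11. To unhang, raise the rod 26 mm (head in the wide hole), then draw it 20 mm or more to -x; hang it in reverse.
- tank: Fixed narrow open-topped tank of clear acrylic, yaw varies, origin under its centre. Outside 96 (x) x 136 (y) x 145 mm tall, walls and floor 6 mm (inside 84 x 124 mm). Two ledges, 18 mm deep, along the inside of its two y end walls, tops at z=28 mm, carry the basket by its ears.
- basket: Loose steel parts basket, 0.2 kg, parts fixed in it, origin at centre of underside; at the start it hangs by its ears in the tank, underside 10 mm above the bench, axes nearly parallel to the tank's. Open box 56 (x) x 80 (y) x 24 mm tall; ears reach y=+-56, undersides at z=18. A rigid bail stands over it.
- bail (a point): Peak of the bail's wire, 58 mm above the centre of the basket's underside. Wire 6 mm thick in the basket's y-z plane: legs at y=+-36 up to z=38, then sloping to the peak. Hook it with the hook's plane across it: lower the rod beside it, tip towards it, cradle above the basket's 24 mm rim, pass the tip under the peak, raise. Carried, the peak is 6.5 mm above the cradle's centreline.
- tray: Fixed grey drip tray, 150 (x) x 190 (y) x 30 mm tall, walls 5 mm, yaw varies, origin under its centre.
- tray_in (a point): Centre of the tray's inner floor, 5 mm above the bench, axes as the tray's; free floor 140 (x) x 180 (y) mm.
- sprayer: Loose yellow spray bottle, 100 mm diameter, 205 mm tall, standing on the bench; origin under its centre. Leave alone.
- tape_big: Loose red tape roll lying flat, 110 mm diameter, 25 mm tall. Leave alone.
- tape_small: Loose red tape roll lying flat, 90 mm diameter, 19 mm tall. Leave alone.
- acrylic_strip: Loose clear acrylic strip lying flat, 50 x 160 x 12 mm. Leave alone.

How it is judged:
By the outcome, as a careful person would: the job done as asked, in the order asked, and still so for the second after the job is handed in, with the robot touching nothing.
It also fails if it takes over 72 s, if anything falls off the work surface, if the arm or the gripper's body presses on something with over 40 N, if the wrist force passes 120 N, or if a joint passes its speed limit or range.

### The arm

A 6-joint arm with a two-finger parallel gripper is mounted at the origin on the work surface. World frame = base frame: x ahead of the robot, y to its left, z up, the work surface at z = 0. Lengths are in m, angles in rad, forces in N, time in s.
With the tool pointing down it reaches from about 0.275 to 0.75 m from the base axis. Payload 10.2 kg.
Tool frame: the origin (TCP) lies at the very end of the fingers, on their centre line; the grasp point (between the pads) lies 19 mm behind it (ctrl.tcp_to_grasp is the distance from the TCP to the grasp point, in m); z points along the fingers, y is the line along which they close (so a half turn about z gives the same grasp; the last joint's range is limited). The gripper opens to 88 mm and grips with 3 to 60 N. Pads are 18 mm wide; open, the fingers measure 123 mm over their backs; the gripper's body (75 mm by 187 mm) begins 45 mm behind the grasp point.
Start: joints at [-1.462, 0.313, 1.498, -0, 1.331, -0.223], TCP at [0.171, -0.496, 0.239] pointing down, gripper open.
Joint ranges: [-2.94, 2.94], [-0.97, 2.17], [0.19, 2.56], [-1.23, 4.37], [0.02, 3.11], [-2.88, 2.88]. Speed limits (rad/s): [2.39, 2.39, 3.01, 3.14, 3.14, 3.14].

### API

Orientations are given as a unit quaternion [w, x, y, z].
In Python, from rig import ctrl gives the robot as it stands. Calls block until the motion is done:
- ctrl.move_pose(position, orientation): joint-space move of the TCP to a pose.
- ctrl.move_linear(position, frame=None, speed=0.15, f_stop=None): straight line of the TCP; frame=None keeps the orientation; speed is the mean speed in m/s. With f_stop (N) it stops when the force on the tool has changed by that much, and returns True; else False.
- ctrl.goto_joints(angles): joint-space move.
- ctrl.command_gripper(opening): finger opening in m; the grip force is fixed at half the most; returns when the fingers have stopped.
- ctrl.hold(seconds).
- ctrl.solve_ik(position, orientation): joint angles nearest the present ones, or None.
- ctrl.camera(name): name is "scene" or "side" or "wrist"; returns a dict with "color" (384x512x3 uint8, red, green, blue), "depth" (384x512 float32, m along the optical axis (not along the pixel's ray), 0 where there is no reading), "fovy" (degrees; the focal length in pixels is half the picture's height over the tangent of half this angle, whatever the lens; pixels are square), "cx", "cy" (the principal point, pixels), "origin" and "rotation" of the camera in the world; the wrist camera has in their place "mount" (4x4, takes a point from camera to tool coordinates, whose origin is the TCP and whose axes are the flange's). Camera axes: x right, y up, looking along -z (the intrinsics and any distortion apply to the point x, -y, -z); pixel columns grow to the right and rows downward; lengths in m; the calibration is good to about 2 mm. A picture is of the moment at which its call begins: read the wrist's pose just before it.
A pose or a line that the arm cannot do raises ctrl.PlanningError and nothing moves.
- ctrl.hand_in(): hands the job in; it is judged then, once.
Trained networks look in the newest picture that a camera, given by its name, has taken for a name from the list of things; names that differ only in an ending like _2 or _b are one class to them, and where a whole thing is asked for, a point or a joint stands for the part that bears it (a point fixed in the world has none). Each returns a list of dicts, best first, with "p" (0 to 1); they miss things now and then, are a little off and sometimes report something else, mostly with a low value. They report only what shows in the picture. A call takes as long as a camera call.
- ctrl.find_in(query, camera): "point" ([x, y, z] in m, in world coordinates, good to about 4 mm: the middle of the surface that is visible of it).
Readings, each from a call of its own:
- ctrl.current_t(): time.
- ctrl.current_qpos(): joint angles.
- ctrl.current_dq(): joint speeds.
- ctrl.current_joint_torque(): joint torques, N m.
- ctrl.current_ee_pos(): TCP position.
- ctrl.current_orientation(): TCP orientation.
- ctrl.current_wrist_force(): force on the tool from outside, world axes, zero at the start.
- ctrl.current_wrist_torque(): the same for the moment, N m.
- ctrl.current_width(): finger opening in m.
- ctrl.current_finger_force(): force on a finger pad.
Only numpy, scipy, OpenCV 4.12 (cv2) and the standard library are available. Lean on these libraries where they do the work, as an engineer would, in place of code of your own. Each camera call takes 0.05 s, during which the arm holds its last target. There are 200 camera calls.

## Working session

There is one attempt and no reset: what is moved stays moved. The work goes in short steps, each a Python script; the robot and the scene stay as the last script left them, time stands still between calls to the robot, and variables do not carry over. Pictures are saved under pics/ and viewed, at most 10 in all, crops included, and the job is handed in when it is done.

```bash
ls; mkdir -p pics; cat > h.py <<'E'
import numpy as np, cv2
from rig import ctrl
from scipy.spatial.transform import Rotation as R
def save(c,n): cv2.imwrite(f'pics/{n}.png',c['color'][:,:,::-1])
def cam(n):
    p=np.array(ctrl.current_ee_pos());q=np.array(ctrl.current_orientation())
    c=ctrl.camera(n)
    if n=='wrist':
        T=np.eye(4);T[:3,:3]=R.from_quat(q[[1,2,3,0]]).as_matrix();T[:3,3]=p
        M=T@np.array(c['mount']);c['origin']=M[:3,3];c['rotation']=M[:3,:3]
    return c
def cloud(c):
    d=c['depth'];h,w=d.shape;f=h/2/np.tan(np.radians(c['fovy'])/2)
    v,u=np.mgrid[:h,:w]
    P=np.stack([(u-c['cx'])/f*d,-(v-c['cy'])/f*d,-d],-1)
    P=P@np.array(c['rotation']).T+np.array(c['origin']);P[d==0]=np.nan
    return P
E
python3 - <<'E'
from h import *
ims=[]
for n in ['scene','side']:
    c=cam(n);ims.append(c)
    print(n,{k:c[k] for k in c if k not in('color','depth')})
    save(c,n)
    for q in ['rod','rod_grip','rod_hole','rod_cradle','stand','stud','tank','basket','bail','tray','tray_in','sprayer','tape_big','tape_small','acrylic_strip']:
        print(q,[(np.round(r['point'],3).tolist(),round(r['p'],2)) for r in ctrl.find_in(q,n)[:2]])
c=cam('wrist');save(c,'wrist');print({k:c[k] for k in c if k not in('color','depth')})
print(ctrl.current_t(),ctrl.tcp_to_grasp,ctrl.current_orientation())
E
```

```text
pics
rig.py
scene {'fovy': 52.22875203871812, 'cx': 258.474921353656, 'cy': 196.34488116512955, 'origin': array([1.20454323, 0.09302174, 1.15050833]), 'rotation': array([0.64652156, 0.16821504, 0.1969847 , 0.71757271])}
rod [([0.629, -0.45, 0.097], 0.73), ([0.539, -0.24, 0.005], 0.48)]
rod_grip [([0.542, -0.244, 0.006], 0.48)]
rod_hole [([0.521, -0.022, 0.01], 0.42)]
rod_cradle [([0.497, -0.027, 0.168], 0.45)]
stand [([0.527, -0.022, 0.011], 0.73), ([0.53, 0.277, 0.091], 0.71)]
stud [([0.52, -0.023, 0.016], 0.86)]
tank [([0.53, 0.276, 0.094], 0.95), ([0.496, -0.026, 0.164], 0.19)]
basket []
bail []
tray [([0.539, -0.244, 0.004], 0.8)]
tray_in [([0.539, -0.241, 0.005], 0.72)]
sprayer [([0.628, -0.45, 0.094], 0.88), ([0.522, -0.019, 0.012], 0.47)]
tape_big [([0.495, -0.026, 0.164], 0.7), ([0.772, 0.168, 0.023], 0.63)]
tape_small [([0.758, -0.082, 0.017], 0.8)]
acrylic_strip [([0.582, 0.489, 0.013], 0.62), ([0.541, -0.245, 0.006], 0.36)]
side {'fovy': 55.21864557468852, 'cx': 252.2409834073049, 'cy': 191.6956141344175, 'origin': array([0.15250596, 0.59723366, 0.90862854]), 'rotation': a
[... 774 characters left out ...]
 191.1772250902389, 'mount': array([[-1.06424439e-03,  9.58895800e-01,  2.83756430e-01,
         7.27851600e-02],
       [ 9.99999144e-01,  1.23662027e-03, -4.28348028e-04,
         8.05996985e-04],
       [-7.61640080e-04,  2.83755731e-01, -9.58896295e-01,
        -1.45669760e-01],
       [ 0.00000000e+00,  0.00000000e+00,  0.00000000e+00,
         1.00000000e+00]]), 'origin': array([ 0.24007617, -0.47342646,  0.38439526]), 'rotation': array([[ 3.24728117e-01,  9.07000384e-01,  2.68145396e-01],
       [-9.45807091e-01,  3.11172580e-01,  9.28470405e-02],
       [ 7.72806588e-04, -2.83763862e-01,  9.58893880e-01]])}
1.65 0.0187 [ 2.66042915e-05  9.86269634e-01  1.65142996e-01 -8.58786094e-08]
```

```bash
sed -i "s/    return c$/    r=np.array(c['rotation'])\n    if r.size==4: c['rotation']=R.from_quat(r[[1,2,3,0]]).as_matrix()\n    return c/" h.py; cat h.py | sed -n 5,16p
```

```text
def cam(n):
    p=np.array(ctrl.current_ee_pos());q=np.array(ctrl.current_orientation())
    c=ctrl.camera(n)
    if n=='wrist':
        T=np.eye(4);T[:3,:3]=R.from_quat(q[[1,2,3,0]]).as_matrix();T[:3,3]=p
        M=T@np.array(c['mount']);c['origin']=M[:3,3];c['rotation']=M[:3,:3]
    r=np.array(c['rotation'])
    if r.size==4: c['rotation']=R.from_quat(r[[1,2,3,0]]).as_matrix()
    return c
def cloud(c):
    d=c['depth'];h,w=d.shape;f=h/2/np.tan(np.radians(c['fovy'])/2)
    v,u=np.mgrid[:h,:w]
```

View pics/scene.png

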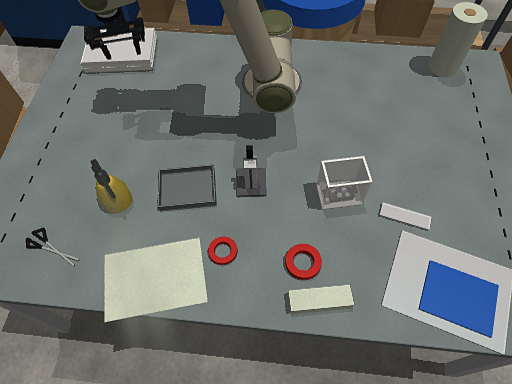

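View pics/side.png

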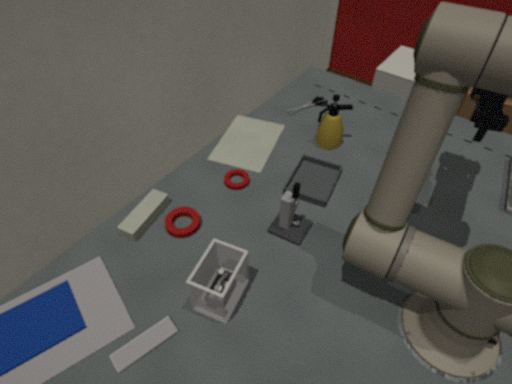

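```bash
cat >> h.py <<'E'
def q(yaw): return [0,np.cos(yaw/2),np.sin(yaw/2),0]
E
python3 - <<'E'
from h import *
import pickle
S=[('stand',.50,-.02,.36),('tank',.53,.27,.42),('tray',.54,-.245,.36)]
out={}
for n,x,y,z in [S[2],S[0],S[1]]:
    ctrl.move_pose([x,y,z],q(np.pi)); ctrl.hold(.1)
    c=cam('wrist');c['P']=cloud(c);save(c,'w_'+n);out[n]=c
    for k in {'stand':['rod','rod_grip','stand','stud'],'tank':['tank','basket','bail'],'tray':['tray','tray_in']}[n]:
        print(k,[(np.round(r['point'],3).tolist(),round(r['p'],2)) for r in ctrl.find_in(k,'wrist')[:2]])
    print(n,ctrl.current_t())
pickle.dump(out,open('v.pkl','wb'))
a=np.hstack([cv2.resize(out[k]['color'][:,:,::-1],(400,300)) for k in('stand','tank')])
b=np.hstack([cv2.resize(out['tray']['color'][:,:,::-1],(400,300)),cv2.resize(cv2.applyColorMap((255*np.clip(np.nan_to_num(out['tank']['P'][:,:,2])/.2,0,1)).astype('uint8'),2),(400,300))])
cv2.imwrite('pics/m1.png',np.vstack([a,b]))
E
```

```text
tray [([0.537, -0.24, 0.002], 0.94)]
tray_in [([0.54, -0.244, 0.01], 0.82)]
tray 3.6167
rod [([0.485, -0.029, 0.177], 0.82)]
rod_grip [([0.488, -0.029, 0.175], 0.65)]
stand [([0.486, -0.023, 0.012], 0.81)]
stud [([0.482, -0.024, 0.012], 0.87), ([0.512, 0.308, 0.032], 0.16)]
stand 4.875
tank [([0.528, 0.276, 0.101], 0.71), ([0.573, 0.483, 0.007], 0.31)]
basket [([0.515, 0.277, 0.022], 0.78)]
bail [([0.509, 0.274, 0.024], 0.7)]
tank 6.3167
```

View pics/m1.png

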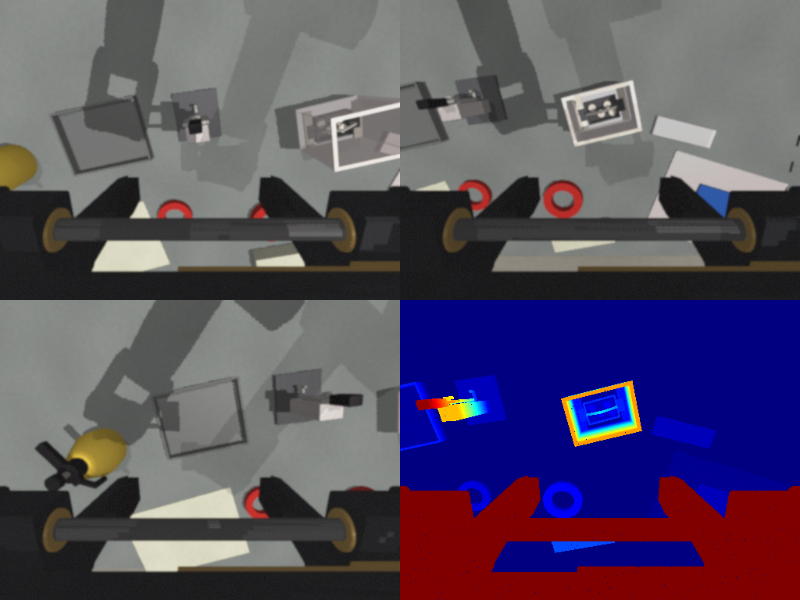

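```bash
cat > fit.py <<'E'
from h import *
import pickle
o=pickle.load(open('v.pkl','rb'))
def sel(k,zlo,zhi,c,r):
    P=o[k]['P'].reshape(-1,3);m=(P[:,2]>zlo)&(P[:,2]<zhi)&(np.hypot(P[:,0]-c[0],P[:,1]-c[1])<r)
    return P[m]
def rect(n,p):
    (c,s,a)=cv2.minAreaRect((p[:,:2]*1000).astype('float32'))
    print(n,len(p),np.round(c,1),np.round(s,1),'ang %.1f'%a,'z',np.round(np.percentile(p[:,2]*1000,[5,50,95]),1))
for v in o:
    rect('tank@'+v,sel(v,.137,.155,(.53,.275),.12)) if v!='tray' else 0
    rect('foot@'+v,sel(v,.008,.0165,(.49,-.023),.085))
    rect('handle@'+v,sel(v,.188,.205,(.485,-.025),.05))
    rect('posttop@'+v,sel(v,.128,.146,(.51,-.02),.05))
    p=sel(v,.022,.036,(.54,-.244),.135)
    if len(p)>20: rect('tray@'+v,p)
    rect('tape_s@'+v,sel(v,.012,.03,(.757,-.08),.06)) if v=='stand' else 0
p=sel('tank',.045,.085,(.53,.275),.05); rect('bail',p); rect('basketrim',sel('tank',.03,.04,(.53,.275),.045))
for r in p[np.argsort(p[:,1])][::max(1,len(p)//12)]: print(np.round(r*1000,1))
E
python3 fit.py
```

```text
foot@tray 2695 [494.5 -29. ] [110.3  99.7] ang 7.8 z [10.1 11.6 13.2]
handle@tray 327 [488.  -29.4] [16.1 20.8] ang 7.7 z [189.7 195.  196.4]
posttop@tray 801 [502.  -28.4] [47.8 40.4] ang 11.6 z [130.2 137.4 139.3]
tray@tray 1326 [ 541.3 -242.9] [150.2 190.3] ang 12.0 z [23.8 29.3 30.9]
tank@stand 1654 [515.  262.7] [ 98.2 117.8] ang 13.5 z [138.1 144.3 145.7]
foot@stand 2544 [493.9 -28.4] [109.8 100. ] ang 7.7 z [10.3 11.8 13.3]
handle@stand 255 [487.6 -28.9] [16.1 20. ] ang 8.8 z [193.4 195.3 196.5]
posttop@stand 551 [501.2 -27.7] [47.2 43.3] ang 4.4 z [131.5 137.7 139.4]
tray@stand 1429 [ 541.1 -242.6] [150.3 190.7] ang 12.0 z [23.2 29.3 31.2]
tape_s@stand 507 [731.1 -86.8] [88.1 42.7] ang 89.5 z [15.  18.7 20.1]
tank@tank 1484 [512.4 273. ] [ 97.3 137.3] ang 13.4 z [142.8 144.8 146.1]
foot@tank 2248 [493.6 -28. ] [110.1 101.1] ang 8.2 z [10.2 12.  13.8]
handle@tank 235 [487.4 -28.2] [16.1 21.4] ang 8.4 z [189.8 195.5 196.9]
posttop@tank 642 [501.  -26.1] [47.4 42.4] ang 3.3 z [130.1 137.8 139.5]
tray@tank 564 [ 532.6 -204.5] [150.1 115.4] ang 12.0 z [23.  29.2 31.3]
bail 345 [532.9 275.9] [43.5 87.1] ang 13.5 z [48.1 62.5 81.9]
basketrim 281 [521.1 272.6] [67.6 89.3] ang 13.5 z [31.1 33.7 36.7]
[526.4 236.3  50.6]
[522.3 243.9  54.5]
[561.1 250.5  45.5]
[517.7 256.9  62.6]
[557.4 263.9  64.3]
[517.  269.4  69.4]
[515.3 276.5  69.2]
[553.2 282.6  47.4]
[551.3 289.2  67.7]
[507.9 296.5  56.4]
[548.4 302.7  53.6]
[506.7 309.6  50.2]
[544.  320.   46.5]
```

```bash
python3 - <<'E'
exec(open('fit.py').read().split("for v in o")[0])
a=np.radians(13.45);C=np.array([.5124,.273])
Rm=np.array([[np.cos(a),-np.sin(a)],[np.sin(a),np.cos(a)]])
for v in('tank','stand'):
    P=sel(v,.04,.085,C,.06);l=(P[:,:2]-C)@Rm*1000
    m=(abs(l[:,0])<13)&(abs(l[:,1])<38);l=l[m];z=P[m,2]*1000
    if len(l)<10: continue
    m=z>48;f=np.polyfit(l[m,1],l[m,0],1);print(v,len(l),'x=%.3f y+%.1f'%tuple(f),'yaw',np.degrees(a-np.arctan(f[0])))
    for y in range(-36,37,6):
        s=abs(l[:,1]-y)<3
        if s.any(): print(y,s.sum(),np.round([np.median(l[s,0]),np.median(z[s]),z[s].max()],1))
E
python3 - <<'E'
from h import *
s=np.array([.4883,-.0290]);yaw=np.radians(7.9);qq=q(yaw+np.pi);ux=np.array([np.cos(yaw),np.sin(yaw)])
z=.151
ctrl.move_pose([*s,.25],qq)
print(ctrl.move_linear([*s,z],speed=.12,f_stop=8)); 
ctrl.command_gripper(.0); ctrl.hold(.2)
print('w',ctrl.current_width(),ctrl.current_ee_pos(),ctrl.current_wrist_force(),ctrl.current_wrist_torque())
p=np.array(ctrl.current_ee_pos());f0=ctrl.current_wrist_force()
np.save('grasp.npy',p)
print(ctrl.move_linear(p+[0,0,.026],speed=.05,f_stop=15),ctrl.current_wrist_force())
print(ctrl.move_linear([*(p[:2]-.045*ux),p[2]+.026],speed=.08,f_stop=15),ctrl.current_wrist_force())
c=cam('side');save(c,'s2');c['P']=cloud(c)
import pickle;pickle.dump(c,open('s2.pkl','wb'))
cv2.imwrite('pics/s2c.png',cv2.resize(c['color'][120:280,190:400,::-1],None,fx=3,fy=3))
print(ctrl.current_ee_pos(),ctrl.current_width(),ctrl.current_t())
E
```

```text
tank 138 x=-0.019 y+2.3 yaw 14.518488921208826
-36 9 [ 2.2 51.7 52.6]
-30 10 [ 3.  54.9 56.2]
-24 11 [ 2.3 56.8 60.9]
-18 12 [ 2.8 61.1 64.1]
-12 11 [ 2.3 65.3 67.5]
-6 12 [ 2.5 67.7 70.1]
0 11 [ 2.5 69.4 71.2]
6 11 [ 2.  66.7 69.9]
12 11 [ 1.7 62.5 65.2]
18 10 [ 1.9 60.2 61.6]
24 10 [ 1.8 56.5 58.9]
30 10 [ 1.7 53.7 56. ]
36 10 [ 1.6 49.7 53.2]
stand 115 x=-0.041 y+2.0 yaw 15.773853493543328
-12 16 [ 2.3 64.7 65.6]
-6 21 [ 2.  66.8 70.3]
0 14 [ 1.7 69.1 71.4]
6 11 [ 1.  66.  67.8]
12 10 [ 1.6 62.7 64.9]
18 11 [ 0.5 59.8 61.6]
24 9 [ 0.9 57.  59.2]
30 16 [ 0.5 52.  55.4]
36 7 [-0.5 49.6 51.2]
False
w 0.019749964550083363 [ 0.48828399 -0.02900039  0.15098326] [-0.05058676 -0.03205074 -0.38656492] [ 0.08279421 -0.12316262  0.04212919]
False [ 0.11626032 -0.79021252 -1.75997323]
False [ 0.38752299 -0.21158465 -1.93764804]
[ 0.44410421 -0.03524822  0.17702582] 0.01965921428446027 11.2583
```

View pics/s2c.png

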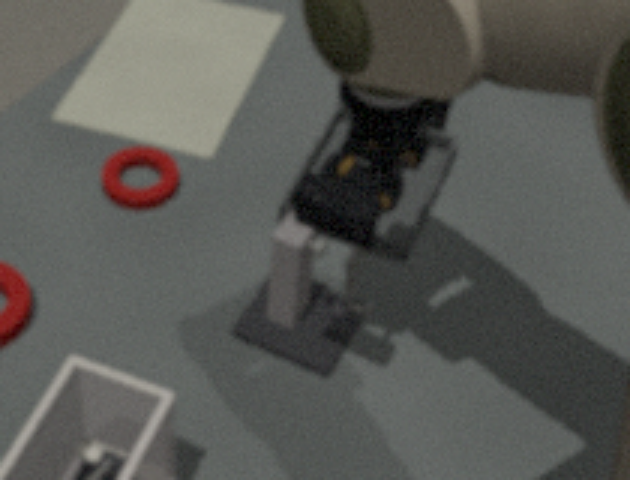

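```bash
cat >> h.py <<'E'
a=np.radians(13.45);C=np.array([.5124,.273])
Rm=lambda a:np.array([[np.cos(a),-np.sin(a)],[np.sin(a),np.cos(a)]])
def W(x,y,z): return [*(C+Rm(a)@[x/1000,y/1000]),z]   # tank frame mm
E
python3 - <<'E'
from h import *
p=np.array(ctrl.current_ee_pos());ctrl.move_linear([p[0],p[1],.33],speed=.2)
ctrl.move_linear(W(33.5,-1,.31),frame=q(np.radians(14.5)+np.pi),speed=.2); ctrl.hold(.3)
c=cam('wrist');P=cloud(c);save(c,'w3')
s=cam('scene');save(s,'s3');s2=cam('side')
tp=np.array(ctrl.current_ee_pos());print(tp,ctrl.current_t())
A=np.radians(14.5)
for n,Q in(('w',P),('scene',cloud(s)),('side',cloud(s2))):
    Q=Q.reshape(-1,3)-[*tp]; Q=Q[np.isfinite(Q).all(1)]; Q=np.c_[Q[:,:2]@Rm(A),Q[:,2]]*1000
    for lo,hi in((-125,-110),(-110,-95),(-90,-80),(-75,-60),(-50,-25)):
        m=(Q[:,2]>lo)&(Q[:,2]<hi)&(abs(Q[:,0])<45)&(abs(Q[:,1])<40)
        if m.sum()>3: print(n,lo,hi,m.sum(),'x',np.round(np.percentile(Q[m,0],[3,50,97]),1),'y',np.round(np.percentile(Q[m,1],[3,50,97]),1),'zmin',Q[m,2].min().round(1))
i=np.hstack([cv2.resize(c['color'][100:340,140:380,::-1],(390,390)),cv2.resize(s['color'][80:220,290:430,::-1],(390,390))])
cv2.imwrite('pics/m3.png',i)
E
```

```text
[0.54520438 0.27975738 0.3100404 ] 14.4333
w -125 -110 130 x [-21.4  -7.2   0.2] y [-5.  -2.   1.9] zmin -119.3
w -110 -95 82 x [-21.5 -16.7   0.6] y [-4.7 -1.1  1.7] zmin -109.9
w -90 -80 25 x [-2.1 -1.5 -0.4] y [-4.6 -1.1  1.5] zmin -89.9
w -75 -60 448 x [-1.8 -1.2  3.1] y [-21.5  -1.9  18.7] zmin -75.0
w -50 -25 512 x [-2.4 -1.9 -1. ] y [-22.5  -7.4  19.7] zmin -50.0
scene -125 -110 15 x [-16.5  -9.1   5.5] y [-3.3 -0.8  2.1] zmin -119.3
scene -110 -95 11 x [-15.6   3.4   5.4] y [-3.6 -1.2  2.4] zmin -109.9
scene -90 -80 6 x [1.4 3.3 5.2] y [-3.3 -1.3  1.3] zmin -89.8
scene -75 -60 51 x [-1.5  3.1  5.5] y [-20.8  -0.   21. ] zmin -74.7
scene -50 -25 60 x [-0.4  2.9  4.9] y [-21.4   5.9  20.5] zmin -49.5
side -125 -110 29 x [-20.9  -8.5   1.7] y [-3.7  1.2  3.3] zmin -119.6
side -110 -95 20 x [-20.9  -1.9   2.7] y [-3.   0.8  3.5] zmin -108.8
side -90 -80 5 x [-1.1 -0.   1.6] y [-0.4  2.   3.1] zmin -88.7
side -75 -60 63 x [-2.2 -0.9  3.2] y [-19.    0.7  21.1] zmin -75.0
side -50 -25 74 x [-2.4 -1.4  2.4] y [-22.2   7.3  21.7] zmin -50.0
```

View pics/m3.png

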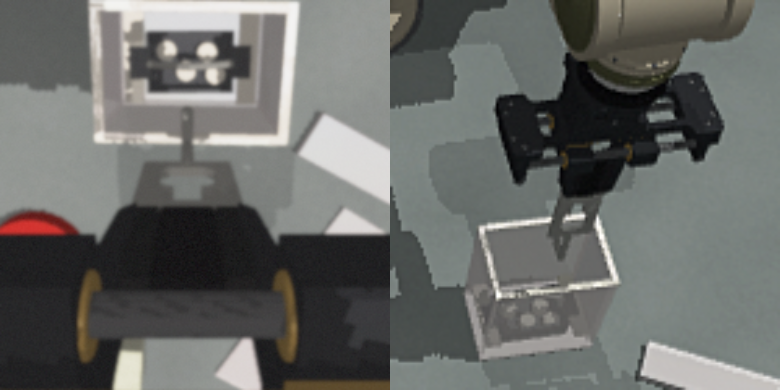

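```bash
python3 - <<'E'
from h import *
X=32.2;Y=-.5
ctrl.move_linear(W(X,Y,.25),speed=.15)
f0=np.array(ctrl.current_wrist_force())
print(ctrl.move_linear(W(X,Y,.1608),speed=.08,f_stop=6),np.array(ctrl.current_wrist_force())-f0)
print(ctrl.move_linear(W(X-21.5,Y,.1608),speed=.04,f_stop=6),np.array(ctrl.current_wrist_force())-f0)
print(ctrl.move_linear(W(X-21.5,Y,.1608+.035),speed=.03,f_stop=8),np.array(ctrl.current_wrist_force())-f0)
print(ctrl.current_ee_pos(),ctrl.current_t())
c=cam('wrist');save(c,'w4');s=cam('side')
i=np.hstack([cv2.resize(c['color'][60:300,140:380,::-1],(390,390)),cv2.resize(s['color'][200:340,150:290,::-1],(390,390))])
cv2.imwrite('pics/m4.png',i)
E
```

```text
False [-0.73165471 -0.71561992 -1.49242311]
False [-0.8513678  -0.58657349 -2.19210641]
False [-0.63738604 -0.33127483 -2.44329255]
[0.52285192 0.27495313 0.19559657] 18.25
```

View pics/m4.png

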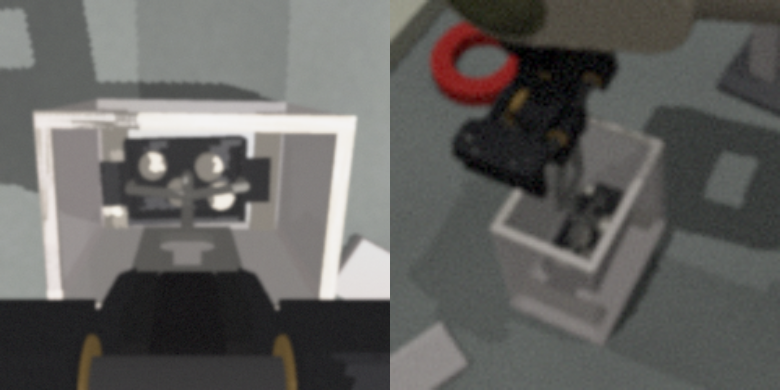

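```bash
python3 - <<'E'
from h import *
c=cam('wrist');P=cloud(c).reshape(-1,3);P=P[np.isfinite(P).all(1)]
l=(P[:,:2]-C)@Rm(a)*1000;z=P[:,2]*1000
for y in(-45,-24,-12,0,12,24,45):
    m=(abs(l[:,1]-y)<3)&(abs(l[:,0])<22)&(z<110)
    print(y,np.round(np.percentile(z[m],[5,30,50,70,95]),0))
E
```

```text
-45 [28. 50. 51. 51. 53.]
-24 [31. 36. 41. 42. 76.]
-12 [30. 31. 32. 41. 83.]
0 [ 30.  31.  81.  87. 102.]
12 [29. 32. 40. 40. 80.]
24 [28. 29. 30. 39. 72.]
45 [ 5. 28. 46. 46. 47.]
```

```bash
cat >> h.py <<'E'
CT=np.array([.5412,-.2427]);at=np.radians(12)
def V(x,y,z): return [*(CT+Rm(at)@[x/1000,y/1000]),z]   # tray frame mm
E
python3 - <<'E'
from h import *
p=np.array(ctrl.current_ee_pos())
print(ctrl.move_linear([p[0],p[1],.35],speed=.07,f_stop=8),ctrl.current_ee_pos())
if ctrl.current_ee_pos()[2]>.345:
    print(ctrl.move_linear(V(9,0,.35),frame=q(at+np.pi),speed=.11)); ctrl.hold(.3)
    print(ctrl.move_linear(V(9,0,.22),speed=.08,f_stop=8)); ctrl.hold(.3)
print(ctrl.current_t(),ctrl.current_ee_pos())
c=cam('wrist');save(c,'w5');s=cam('side');t=cam('scene')
i=np.hstack([cv2.resize(c['color'][60:300,140:380,::-1],(390,390)),cv2.resize(t['color'][120:240,130:250,::-1],(390,390))])
cv2.imwrite('pics/m5.png',i)
P=cloud(c).reshape(-1,3);P=P[np.isfinite(P).all(1)]
l=(P[:,:2]-CT)@Rm(at)*1000;z=P[:,2]*1000
for y in(-50,-24,0,24,50):
    m=(abs(l[:,1]-y)<3)&(abs(l[:,0])<25)&(z<130)&(z>15)
    print(y,np.round(np.percentile(z[m],[5,30,50,70,95]),0))
E
```

```text
False [0.52282783 0.2749963  0.34975797]
False
False
27.975 [ 0.55003603 -0.24083723  0.22011895]
-50 [74. 75. 76. 76. 77.]
-24 [ 56.  57.  66.  67. 101.]
0 [ 54.  57. 108. 112. 124.]
24 [53. 54. 61. 64. 97.]
50 [69. 70. 70. 71. 71.]
```

View pics/m5.png

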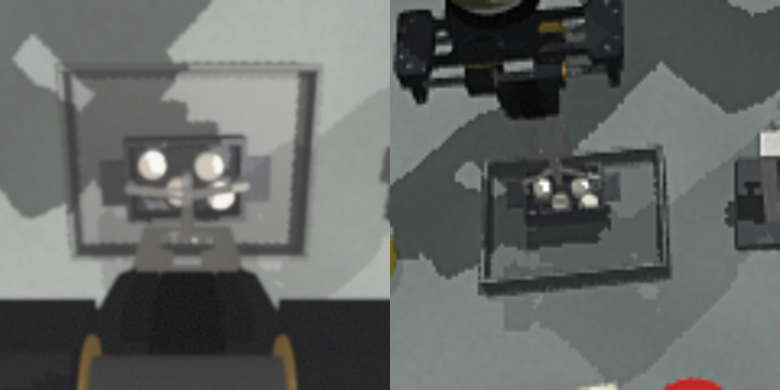

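```bash
python3 - <<'E'
from h import *
print(ctrl.move_linear(V(9,0,.18),speed=.06,f_stop=8))
print(ctrl.move_linear(V(9,0,.1585),speed=.03,f_stop=8),ctrl.current_ee_pos())
f0=np.array(ctrl.current_wrist_force())
ctrl.hold(.2)
print(ctrl.move_linear(V(40,0,.1585),speed=.05,f_stop=5),np.array(ctrl.current_wrist_force())-f0)
print(ctrl.move_linear(V(40,0,.22),speed=.08,f_stop=5),np.array(ctrl.current_wrist_force())-f0)
ctrl.move_linear(V(40,0,.32),speed=.15)
c=cam('wrist');save(c,'w6')
cv2.imwrite('pics/m6.png',cv2.resize(c['color'][60:300,120:400,::-1],(560,480)))
P=cloud(c).reshape(-1,3);P=P[np.isfinite(P).all(1)]
l=(P[:,:2]-CT)@Rm(at)*1000;z=P[:,2]*1000
for y in(-50,-24,0,24,50):
    m=(abs(l[:,1]-y)<3)&(abs(l[:,0])<25)&(z<130)
    print(y,np.round(np.percentile(z[m],[5,30,50,70,95]),0))
print(ctrl.current_t(),ctrl.current_width())
E
```

```text
False
False [ 0.55008839 -0.24089116  0.15869985]
False [-0.50384733  0.09156639 -0.07303828]
False [-0.43178094  0.62642702 -0.10825203]
-50 [ 4.  6. 26. 27. 28.]
-24 [ 8.  9. 18. 19. 53.]
0 [ 7.  9.  9. 18. 63.]
24 [ 8.  9. 17. 19. 51.]
50 [ 4.  5. 26. 27. 28.]
32.5583 0.019874247494293985
```

View pics/m6.png

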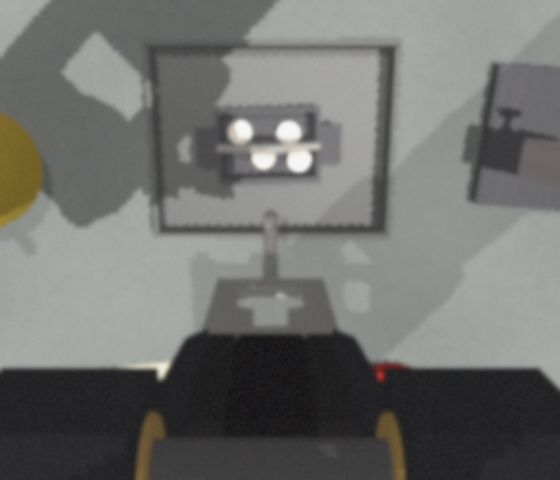

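```bash
python3 - <<'E'
from h import *
g=np.load('grasp.npy');yaw=np.radians(7.9);u=np.array([np.cos(yaw),np.sin(yaw),0])
ctrl.move_linear(g-.05*u+[0,0,.18],frame=q(yaw+np.pi),speed=.15); ctrl.hold(.2)
tp=np.array(ctrl.current_ee_pos());c=cam('wrist')
Q=cloud(c).reshape(-1,3)-tp; Q=Q[np.isfinite(Q).all(1)]; Q=np.c_[Q[:,:2]@Rm(yaw),Q[:,2]]*1000
for lo,hi in((-125,-110),(-110,-95),(-90,-80),(-75,-60),(-50,-25)):
    m=(Q[:,2]>lo)&(Q[:,2]<hi)&(abs(Q[:,0])<45)&(abs(Q[:,1])<40)
    print(lo,hi,m.sum(),'x',np.round(np.percentile(Q[m,0],[3,50,97]),1),'y',np.round(np.percentile(Q[m,1],[3,50,97]),1),'zmin',Q[m,2].min().round(1))
ctrl.move_linear(g-.05*u+[0,0,.026],speed=.12); ctrl.hold(.2)
f0=np.array(ctrl.current_wrist_force())
s=ctrl.move_linear(g+[0,0,.026],speed=.05,f_stop=5)
print(s,(np.array(ctrl.current_ee_pos())-g)*1000,np.array(ctrl.current_wrist_force())-f0,ctrl.current_t())
if not s:
    s=ctrl.move_linear(g-[0,0,.001],speed=.03,f_stop=5)
    print(s,(np.array(ctrl.current_ee_pos())-g)*1000,np.array(ctrl.current_wrist_force())-f0,ctrl.current_t())
E
```

```text
-125 -110 131 x [-21.4  -7.2   0.4] y [-4.8 -1.9  2. ] zmin -119.9
-110 -95 82 x [-21.3 -16.6   0.6] y [-4.6 -0.9  1.9] zmin -109.7
-90 -80 23 x [-2.1 -1.5  0. ] y [-4.4 -1.8  1.7] zmin -89.6
-75 -60 444 x [-1.7 -1.   3.3] y [-21.4  -1.7  18.7] zmin -74.9
-50 -25 500 x [-2.3 -1.8 -0.8] y [-22.3  -7.3  19.9] zmin -49.9
False [-1.65995507e-01  8.70204148e-03  2.60174668e+01] [ 0.40034363 -0.02126744 -0.2206695 ] 37.3667
True [-0.11793134  0.04312932 -0.24699075] [-1.46450932  0.73963727  5.85904208] 38.2
```

```bash
python3 - <<'E'
from h import *
g=np.load('grasp.npy')
ctrl.command_gripper(.06); ctrl.hold(.3)
p=np.array(ctrl.current_ee_pos())
ctrl.move_linear(p+[0,0,.12],speed=.1)
yaw=np.radians(7.9)
ctrl.move_linear([.49,-.03,.36],speed=.15); ctrl.hold(.5)
c=cam('wrist');save(c,'w7');s=cam('side');t=cam('scene')
i=np.hstack([cv2.resize(c['color'][60:260,160:360,::-1],(390,390)),cv2.resize(t['color'][120:220,160:280,::-1],(390,390))])
cv2.imwrite('pics/m7.png',i)
Q=cloud(c).reshape(-1,3);Q=Q[np.isfinite(Q).all(1)]
Q=np.c_[(Q[:,:2]-g[:2])@Rm(yaw),Q[:,2]]*1000
for lo,hi in((20,40),(75,95),(100,120),(188,200)):
    m=(Q[:,2]>lo)&(Q[:,2]<hi)&(abs(Q[:,0])<40)&(abs(Q[:,1])<30)
    if m.any():print(lo,m.sum(),np.round(np.percentile(Q[m],[3,50,97],axis=0),1).tolist())
print(ctrl.current_t(),ctrl.current_wrist_force())
E
```

```text
20 46 [[-13.6, -16.8, 23.9], [-4.3, 6.5, 34.9], [6.2, 16.5, 38.5]]
75 41 [[-1.3, -18.7, 77.5], [-1.0, 12.0, 86.5], [2.3, 24.3, 89.4]]
100 33 [[-10.2, -21.6, 107.0], [-1.7, 0.9, 116.6], [-1.4, 20.6, 118.5]]
188 246 [[-8.7, -15.7, 189.0], [-1.9, -6.5, 195.1], [6.3, 2.6, 196.6]]
41.9833 [ 0.08979999  0.53074573 -0.8855775 ]
```

View pics/m7.png

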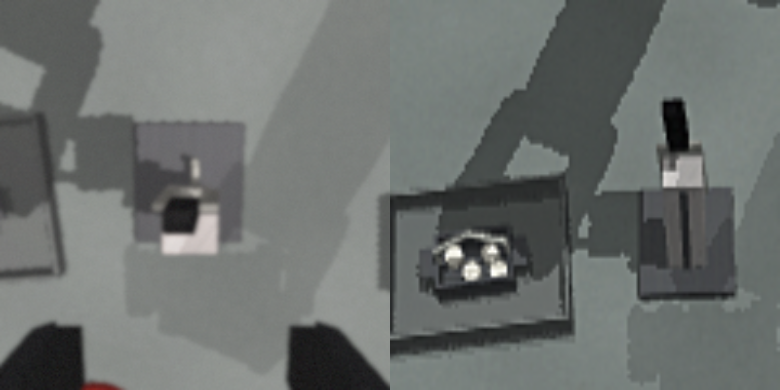

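```bash
cat > chk.py <<'E'
from h import *
g=np.load('grasp.npy');yaw=np.radians(7.9)
def chk():
    Q=cloud(cam('wrist')).reshape(-1,3);Q=Q[np.isfinite(Q).all(1)]
    Q=np.c_[(Q[:,:2]-g[:2])@Rm(yaw),Q[:,2]]*1000
    m=(Q[:,2]>191)&(Q[:,2]<202)&(abs(Q[:,0])<40)&(abs(Q[:,1])<30)
    print(round(ctrl.current_t(),2),np.round(Q[m].mean(0),1))
E
python3 - <<'E'
from chk import *
for i in range(5): chk(); ctrl.hold(.13)
E
```

```text
42.03 [ -1.3  -6.5 195.1]
42.22 [ -1.3  -6.5 195. ]
42.4 [ -1.3  -6.5 195. ]
42.58 [ -1.3  -6.5 195.1]
42.77 [ -1.3  -6.5 195. ]
```

```bash
cat > regrip.py <<'E'
from chk import *
def regrip(dy):
    v=np.array([-np.sin(yaw),np.cos(yaw),0])*dy/1000; d=np.array([0,0,.001])
    ctrl.move_linear(g+[0,0,.07],frame=q(yaw+np.pi),speed=.2)
    ctrl.move_linear(g,speed=.1,f_stop=8)
    ctrl.command_gripper(0.); ctrl.hold(.1)
    ctrl.move_linear(g+2*d,speed=.02,f_stop=10)
    ctrl.move_linear(g+2*d+v,speed=.02,f_stop=10); ctrl.hold(.15)
    print('contact',ctrl.move_linear(g+v-d,speed=.012,f_stop=1.5),(np.array(ctrl.current_ee_pos())-g)*1000,ctrl.current_width())
    ctrl.command_gripper(.05); ctrl.hold(.2)
    p=np.array(ctrl.current_ee_pos()); ctrl.move_linear(p+[0,0,.07],speed=.12)
    ctrl.move_linear([.49,-.03,.36],speed=.2); ctrl.hold(.2); chk(); ctrl.hold(.2); chk()
E
python3 -c "
from regrip import *
regrip(1.2)"
```

```text
contact True [-0.06998187  1.13555995 -0.15715361] 0.020076935476035417
48.92 [ -1.5  -0.3 195.2]
49.17 [ -1.2  -0.3 195.3]
```

```bash
python3 -c "
from h import *
for n in ['tape_big','tape_small','acrylic_strip','sprayer']:
    if n=='tape_big': cam('scene')
    print(n,[(np.round(r['point'],3).tolist(),round(r['p'],2)) for r in ctrl.find_in(n,'scene')[:2]])
print(ctrl.current_t(),ctrl.hand_in())"
```

```text
tape_big [([0.522, -0.017, 0.011], 0.75)]
tape_small [([0.495, -0.021, 0.164], 0.69), ([0.759, -0.081, 0.02], 0.6)]
acrylic_strip [([0.581, 0.488, 0.012], 0.8)]
sprayer [([0.63, -0.448, 0.095], 0.82), ([0.545, -0.239, 0.008], 0.72)]
the job is handed in; nothing more can be done
49.425 None
```

The basket stands flat and unhooked in the drip tray, the rod hangs upright on its stud (it hung about 5° askew at first, so I regripped and reseated it), and the job was handed in at 49.4 s of the allowed 72 s; the sprayer, small tape and acrylic strip read as unmoved, but the last check did not pick out the big tape.

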